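Open the push-latched curing box and take out the glued earphone case

ROBOT

A 6-joint arm with a two-finger parallel gripper is mounted at the origin on the work surface. World frame = base frame: x ahead of the robot, y to its left, z up, the work surface at z = 0. Lengths are in m, angles in rad, forces in N, time in s.
With the tool pointing down it reaches from about 0.4 to 0.825 m from the base axis. Payload 7 kg.
Tool frame: the origin (TCP) lies midway between the tips of the shut fingers; the grasp point (between the pads) lies 19 mm behind it; z points along the fingers, y is the direction in which the jaws open and shut (so a half turn about z gives the same grasp; the last joint's range is limited). The gripper opens to 85 mm and grips with 20 to 120 N. Pads are 22 mm wide; open, the fingers measure 114 mm over their backs; the gripper's body (76 mm by 85 mm) begins 54 mm behind the grasp point. The pads swing forward as they close: fully open they stand 13 mm farther back than shut.
Start: joints at [-0.816, 0.359, 0.012, 0, -1.224, -0.288], TCP at [0.304, -0.603, 0.198] pointing down, gripper open.
Joint ranges: [-3.07, 3.07], [-1.43, 2.12], [-1.02, 1.25], [-3.03, 1.67], [-3.05, -0], [-3.03, 3.03]. Speed limits (rad/s): [2.39, 2.39, 3.01, 3.14, 3.14, 3.14].

INTERFACE

Orientations are given as a unit quaternion [w, x, y, z].
In Python, from cell import manip, eyes, models gives the robot as it stands.
- The arm moves only by the tool carry_out, never from a script. Its argument "commands" is a list that holds one entry, the list of rows, each a list of 5 numbers: the closure in counts, from 0 (fully open) to 255 (shut), then the shift along the tool's x, y, z in units of 50 mm (1.0 is 50 mm), then the turn about the tool's z in units of 8 degrees (1.0 is 8 degrees). In form: [[[jaw, dx, dy, dz, turn], ...]]. A call has 1 to 8 rows; each row is the pose to reach, as a shift and turn from the pose commanded when the call began, along the tool's axes at that moment; what a row does not reach only later rows make up. A row lasts 1/8 s, in which the tool goes at most 62.5 mm and 10.7 degrees, less where a joint would pass 70% of its speed; a pose out of reach is approached as far as the arm can. A call with a gripper value outside its range is refused whole. The fingers move at their own pace and stop on an object; "force" is the grip in N (left out, the last holds). Time passes only in rows, so rows that repeat a pose let the fingers close. It gives the time, the measured TCP pose, the force and the opening at its end, in the units of the state.
- manip.state(): the state, without advancing time (a new reading comes with each control period).
- eyes.snapshot(name): name is "side" or "top"; returns (picture, depth): 384x512x3 uint8, red, green, blue; 384x512 float32, m along the optical axis (not along the pixel's ray), 0 where there is no reading.
- eyes.camera_info(name): a dict with "K" (3x3 intrinsics, pixels), "extrinsics" (4x4, takes a point from camera to world coordinates). Camera axes: x right, y down, z forward; pixel columns grow to the right and rows downward; lengths in m; the calibration is good to about 2 mm. A picture is of the moment at which its call begins. camera_info takes no time and is no camera call.
- manip.close_job(): hands the job in, once; it reports no verdict.
Trained networks look in the newest picture that a camera, given by its name, has taken for a name from the list of things; names that differ only in an ending like _2 or _b are one class to them, and where a whole thing is asked for, a point or a joint stands for the part that bears it (a point fixed in the world has none). Each returns a list of dicts, best first, with "conf" (0 to 1); they miss things now and then, are a little off and sometimes report something else, mostly with a low value. They report only what shows in the picture. A call takes as long as a camera call. They do not tell look-alikes from the thing itself.
- models.find_in(target, camera): "bbox" ([left, top, right, bottom] in pixels, round what is visible of it).
The state is a dict: "time": time; "qpos": joint angles; "joint_velocities": joint speeds; "joint_torque": joint torques, N m; "eef_pos": TCP position; "ee_rot": TCP orientation; "wrist_force": force on the tool from outside, world axes, zero at the start; "torque": the same for the moment, N m; "grip_width": opening from 0.0 (shut) to 1.0 (fully open).
Only numpy, scipy, OpenCV 4.12 (cv2) and the standard library are available. Lean on these libraries where they do the work, as an engineer would, in place of code of your own. Each camera call takes 0.05 s, during which the arm holds its last target.

TASK

The glue has set: on the front deck of the curing box, press the ridged thumb pad down and, keeping it down, draw it towards the front (away from the hatch) until the hatch is released; never push on the pad with more than 20 N, and keep clear so that the hatch springs fully open without being touched. Then lift the small white earphone case out of the box and set it down gently, right way up, flat in the empty metal tray. Leave the hatch open, the steel puck in the box and everything else on the bench where it is.

Things in the scene. Friction and masses are not known exactly. Their poses are not given: they have to be found in the camera images.
- cure_box: fixed white bench-top curing box, 250 x 190 x 75 mm high (x, y, z). Origin: centre of its underside, on the bench; x axis from its front edge (x -125 mm) to its hinge edge (x +125), z up. x -125 to -20 mm is a solid front deck, top at z 75, carrying the latch; the rest is an open chamber under the grey hatch
- chamber (a point): centre of the chamber floor, 30 mm above the bench, axes as the box's. The chamber is 140 mm (x) x 180 mm (y) inside, its rim 45 mm above this floor. The case and a loose steel puck (34 mm across, 22 mm high, 40 mm or more to the case's +y side) stand on the floor; the puck stays
- latch: the latch. Origin: on the deck's top face under the middle of the resting thumb pad, 75 mm in front of the box's centre; axes as the box's. The pad is plain grey plastic, 44 mm (x) x 46 mm (y), flat, with a ridge 6 mm wide and high across its front (-x) edge to pull against. Its flat top rests 11 to 29 mm above the deck: it is height-adjustable and not measured; feel for it
- draw_end (a point): point on the deck 14 mm in front (-x) of the latch origin: the pad's middle when fully drawn. The pad is sprung: 3 N starts it down, then 1 N per mm, stop at 7 mm (10 N). A catch blocks the draw until it is 5 mm down (8 N). Kept down, it draws along -x (1.5 to 3.2 N, plus rubbing, then a stop) and frees the hatch at about 10 mm; let go, it springs back. Load it with 20 N at most in all
- hatch_mount: hinge axis of the hatch, at the box's far top edge. Origin: middle of the axis; the axis is its y (axes as the box's). The hatch is a 6 mm thick grey panel, 142 mm (x) x 190 mm (y), from the hinge towards -x, its front edge 56 mm behind the middle of the thumb pad. It is not to be touched until it stands open
- hatch (a joint): hatch angle in rad: 0 closed and latched, up to 1.85 when fully sprung open (standing upright, leaning a little back); opens by a spring within about 1.5 s of the release and stays open
- case_center (a point): centre of the loose white earphone case: a rounded block 42 mm (x) x 62 mm (y) x 26 mm high, 55 g, lying flat on the chamber floor (its centre 13 mm above that floor); axes are the case's own, z up through its top; grasp across the 42 mm
- tray: fixed empty aluminium tray, 150 x 190 x 16 mm high (x, y, z), walls and floor 4 mm thick. Origin: centre of its underside, on the bench; z up
Not all that is in view belongs to the job. There is more than one size of the tray; the job needs the larger.

How it is judged:
By the outcome, as a careful person would: the job done as asked, in the order asked, and still so for the second after the job is handed in, with the robot touching nothing.
It also fails if it takes over 64 s, if anything falls off the work surface, if the arm or the gripper's body presses on something with over 40 N, if the wrist force passes 120 N, or if a joint passes its speed limit or range.

## Working session

There is one attempt and no reset: what is moved stays moved. The work goes in short steps, Python scripts to look and compute and a tool call to move; the robot and the scene stay as the last step left them, time stands still between calls to the robot, and variables do not carry over. Pictures are saved under pics/ and viewed, and the job is handed in when it is done.

Besides the shell and the picture viewer there is one more tool, called after "Request:" as name(argument=value, ...), one argument or row to a line, values as JSON. carry_out: Moves the arm, as the interface text tells. Its arguments: {"type":"object","properties":{"commands":{"type":"array","items":{"type":"array","items":{"type":"array","items":{"type":"number"}}}},"force":{"type":"number"}},"required":["commands"]}

```bash
ls; mkdir -p pics
cat > h.py <<'E'
import numpy as np, cv2
from cell import manip, eyes, models
def snap(n,f):
    p,d=eyes.snapshot(n); cv2.imwrite(f'pics/{f}.png',p[:,:,::-1]); np.save(f'pics/{f}.npy',d); return p,d
def world(n,d,u,v,z=None):
    c=eyes.camera_info(n);K=np.array(c['K']);T=np.array(c['extrinsics'])
    z=d[int(v),int(u)] if z is None else z
    p=np.array([(u-K[0,2])/K[0,0]*z,(v-K[1,2])/K[1,1]*z,z,1]); return (T@p)[:3]
def cloud(n,d):
    c=eyes.camera_info(n);K=np.array(c['K']);T=np.array(c['extrinsics'])
    v,u=np.mgrid[:d.shape[0],:d.shape[1]]
    P=np.stack([(u-K[0,2])/K[0,0]*d,(v-K[1,2])/K[1,1]*d,d,np.ones_like(d)],-1)
    W=P@T.T; W=W[...,:3]; W[d==0]=np.nan; return W
E
python3 - <<'E'
from h import *
np.set_printoptions(precision=4,suppress=True)
for n in('top','side'):
    snap(n,n+'0')
    for t in('cure_box','latch','hatch','tray'):
        print(n,t,[(np.round(r['bbox']),round(r['conf'],2)) for r in models.find_in(t,n)])
s=manip.state();print(s)
for n in('top','side'):print(eyes.camera_info(n))
E
```

```text
pics
top cure_box [(array([308., 105., 386., 203.]), 0.71), (array([338., 169., 362., 187.]), 0.49)]
top latch [(array([312., 101., 385., 160.]), 0.68), (array([336., 166., 358., 188.]), 0.53)]
top hatch [(array([315., 106., 386., 160.]), 0.81)]
top tray [(array([176., 133., 252., 198.]), 0.95), (array([113., 269., 170., 324.]), 0.59)]
side cure_box [(array([275., 204., 431., 316.]), 0.8)]
side latch [(array([311., 232., 344., 256.]), 0.62)]
side hatch [(array([319., 205., 433., 270.]), 0.59)]
side tray [(array([219., 184., 290., 224.]), 0.97), (array([ 83., 188., 132., 221.]), 0.65)]
{'time': 0.5, 'qpos': array([-0.8159,  0.3587,  0.0119, -0.    , -1.2241, -0.2881]), 'joint_velocities': array([-0.0005, -0.0009, -0.0005,  0.0014, -0.0001, -0.0012]), 'joint_torque': array([  0.0014, -58.2397,  29.343 ,   6.9365,  -0.0011,   0.    ]), 'eef_pos': array([ 0.3037, -0.6028,  0.1983]), 'ee_rot': array([-0.    , -0.2313,  0.9729,  0.0001]), 'wrist_force': array([ 0.1183,  0.7426, -0.1917]), 'torque': array([ 0.0847, -0.0079, -0.0096]), 'grip_width': 1.0011650039272368}
{'K': array([[391.3869,   0.    , 254.9681],
       [  0.    , 391.3869, 192.4176],
       [  0.    ,   0.    ,   1.    ]]), 'extrinsics': array([[-0.0033, -0.9858,  0.1677,  0.3101],
       [-1.    ,  0.0043,  0.0057,  0.0592],
       [-0.0063, -0.1677, -0.9858,  1.0689],
       [ 0.    ,  0.    ,  0.    ,  1.    ]])}
{'K': array([[361.6759,   0.    , 251.648 ],
       [  0.    , 361.6759, 198.3008],
       [  0.    ,   0.    ,   1.    ]]), 'extrinsics': array([[ 0.8523, -0.2233,  0.4729,  0.0893],
       [-0.5226, -0.3979,  0.754 , -0.5939],
       [ 0.0198, -0.8898, -0.4559,  0.4749],
       [ 0.    ,  0.    ,  0.    ,  1.    ]])}
```

View pics/top0.png

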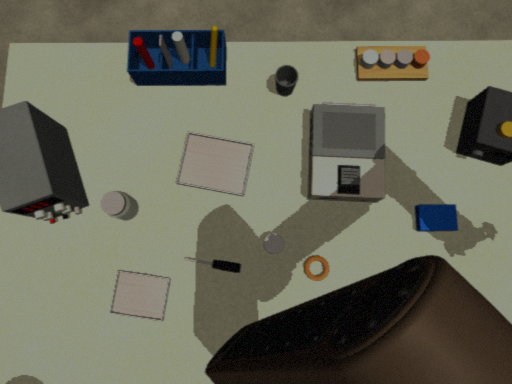

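View pics/side0.png

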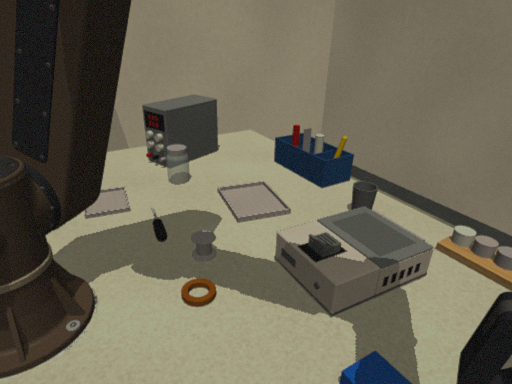

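Run:
```python
import numpy as np, cv2
a=cv2.imread('pics/top0.png')[85:225,280:420];b=cv2.imread('pics/side0.png')[180:340,260:450]
cv2.imwrite('pics/c1.png',cv2.resize(a,None,fx=4,fy=4,interpolation=2));cv2.imwrite('pics/c2.png',cv2.resize(b,None,fx=3.5,fy=3.5,interpolation=2))
```

```text
(no output)
```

View pics/c1.png

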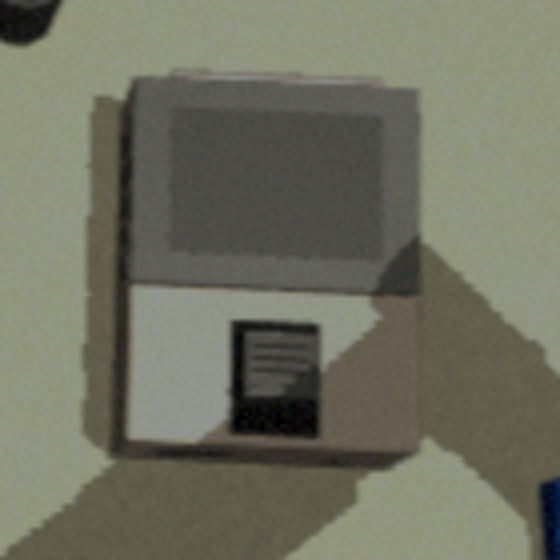

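View pics/c2.png

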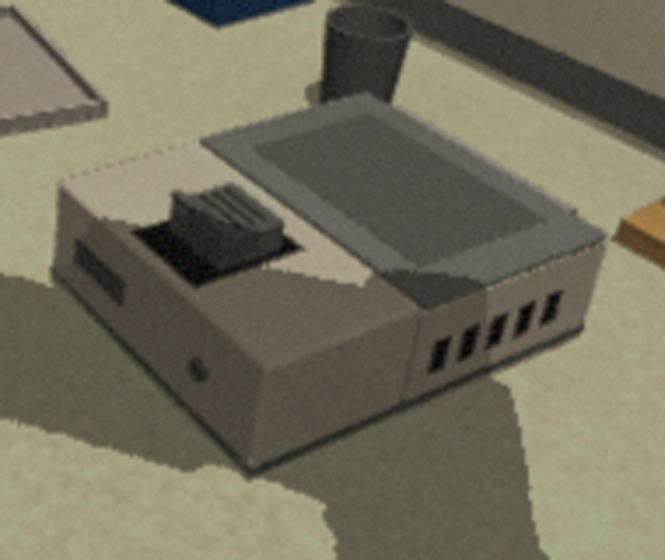

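The top view shows the box at about u 311–385, v 104–203, with the hatch at the far side and the pad near (349,176). The larger tray is near (215,164) and the smaller one near (141,295). Next I measure the box, pad and tray.

Run:
```python
from h import *
np.set_printoptions(precision=4,suppress=True)
for n,bb in(('top',(300,95,395,210)),('side',(268,198,440,322))):
    d=np.load(f'pics/{n}0.npy');W=cloud(n,d);m=np.zeros(d.shape,bool);m[bb[1]:bb[3],bb[0]:bb[2]]=1
    Z=W[...,2]; 
    deck=m&(Z>.066)&(Z<.10)
    k=cv2.connectedComponentsWithStats(deck.astype(np.uint8)); i=1+np.argmax(k[2][1:,4]); pts=W[k[1]==i]
    print(n,'top zs',np.percentile(pts[:,2],[2,25,50,75,98]))
    r=cv2.minAreaRect(pts[:,:2].astype(np.float32)*1000);print(r)
    print(np.histogram(pts[:,2],bins=np.arange(.06,.13,.003)))
d=np.load('pics/top0.npy');W=cloud('top',d)
np.set_printoptions(precision=1,suppress=True,linewidth=220)
print('pad top z mm'); print(1000*W[160:200:2,330:368:2,2])
print('x',1000*W[160:200:2,349,0]);print('y',1000*W[176,330:368:2,1])
# trays
for bb in((170,125,260,205),(105,262,178,330)):
    Z=W[bb[1]:bb[3],bb[0]:bb[2]]; m=(Z[...,2]>.008)&(Z[...,2]<.03)
    print('tray',cv2.minAreaRect(Z[m][:,:2].astype(np.float32)*1000), np.nanmedian(Z[m][:,2]),'floor centre',W[(bb[1]+bb[3])//2,(bb[0]+bb[2])//2])
print('bench',W[230,200],W[60,330])
```

```text
top top zs [0.0713 0.0743 0.0756 0.077  0.0942]
((594.1849365234375, -179.26837158203125), (191.0479278564453, 254.43606567382812), 87.06220245361328)
(array([   0,    0,   33,  215, 2335, 3231,  592,   15,    6,   21,   75,
        154,   44,   10,    0,    0,    0,    0,    0,    0,    0,    0,
          0]), array([0.06 , 0.063, 0.066, 0.069, 0.072, 0.075, 0.078, 0.081, 0.084,
       0.087, 0.09 , 0.093, 0.096, 0.099, 0.102, 0.105, 0.108, 0.111,
       0.114, 0.117, 0.12 , 0.123, 0.126, 0.129]))
side top zs [0.0677 0.0725 0.0732 0.0739 0.092 ]
((593.6207275390625, -180.5878143310547), (192.37188720703125, 254.77955627441406), 87.2050552368164)
(array([   0,    0,  217,  686, 5444,  106,   46,   46,   41,   58,  230,
         29,   48,    0,    0,    0,    0,    0,    0,    0,    0,    0,
          0]), array([0.06 , 0.063, 0.066, 0.069, 0.072, 0.075, 0.078, 0.081, 0.084,
       0.087, 0.09 , 0.093, 0.096, 0.099, 0.102, 0.105, 0.108, 0.111,
       0.114, 0.117, 0.12 , 0.123, 0.126, 0.129]))
pad top z mm
[[ 74.5  73.4  77.8  75.6  75.5  78.4  76.6  73.8  77.   75.5  75.7  74.8  75.1
[... 2167 characters left out ...]
.8  43.4  42.6  49.6  47.2  48.3  50.2  54.2  52.4  55.9  56.1  58.1  57.2  63.4  64.8  65.9]]
x [563.4 559.2 553.3 547.4 538.  532.5 526.7 522.5 517.1 511.8 506.6 500.4 496.3 494.9 489.3 484.  478.8 474.  468.5 467.3]
y [-128.9 -134.6 -140.8 -145.2 -150.2 -152.5 -156.8 -161.3 -167.  -171.3 -177.  -181.9 -187.5 -191.7 -196.9 -207.2 -212.7 -217.8 -222.9]
tray ((572.767822265625, 177.5133514404297), (190.29705810546875, 151.04039001464844), 79.0120849609375) 0.014487510572025575 floor centre [0.6 0.2 0. ]
tray ((217.37469482421875, 370.9987487792969), (141.67330932617188, 111.5423812866211), 81.83496856689453) 0.011398710112865307 floor centre [0.2 0.4 0. ]
bench [0.4 0.2 0. ] [ 0.9 -0.2  0. ]
```

Request:
carry_out(
  commands=[
    [[255, -1.2, 0.9, 0, 0.5], [255, -2.4, 1.8, 0, 1.2], [255, -3.6, 2.7, 0, 1.8], [255, -4.8, 3.6, 0.2, 2.4], [255, -6, 4.5, 0.5, 3], [255, -7, 5.2, 0.8, 3.5], [255, -7.64, 5.7, 1, 3.7], [255, -7.64, 5.7, 1, 3.7]],
  ],
  force=40,
)

```text
time: 1.5
eef_pos: [0.5174, -0.174, 0.1482]
ee_rot: [0.0, 0.024, 1.0, 0.0]
wrist_force: [0.5, -0.5, 0.5]
grip_width: 0.001
```

Run:
```python
from h import *
p,d=snap('side','side1');cv2.imwrite('pics/c3.png',cv2.resize(p[120:330,230:450,::-1],None,fx=2.7,fy=2.7))
p,d=snap('top','top1');cv2.imwrite('pics/c4.png',cv2.resize(p[90:250,270:430,::-1],None,fx=3,fy=3))
```

```text
(no output)
```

View pics/c3.png

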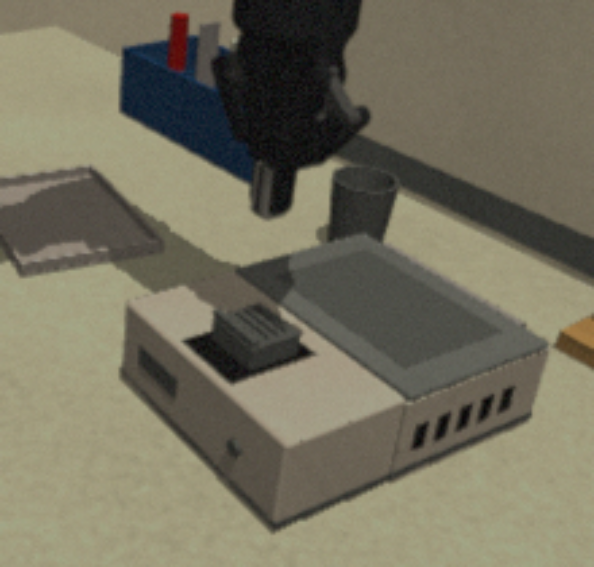

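Request:
carry_out(
  commands=[
    [[255, 0, -0.04, 0.3, 0], [255, 0, -0.04, 0.6, 0], [255, 0, -0.04, 0.8, 0], [255, 0, -0.04, 0.9, 0], [255, 0, -0.04, 0.92, 0], [255, 0, -0.04, 0.92, 0]],
  ],
)

```text
time: 2.35
eef_pos: [0.5167, -0.1785, 0.1027]
ee_rot: [0.0, 0.025, 1.0, -0.0]
wrist_force: [-0.6, -0.4, -0.1]
grip_width: 0.002
```

The side view shows the closed fingers about 50 mm straight above the pad, clear of the hatch. Now I feel down for the pad.

Request:
carry_out(
  commands=[
    [[255, 0, 0.04, 0.04, 0], [255, 0, 0.04, 0.08, 0], [255, 0, 0.04, 0.1, 0], [255, 0, 0.04, 0.12, 0], [255, 0, 0.04, 0.14, 0], [255, 0, 0.04, 0.14, 0]],
  ],
)

```text
time: 3.1
eef_pos: [0.5166, -0.1764, 0.0953]
ee_rot: [-0.0, 0.025, 1.0, -0.0]
wrist_force: [-0.6, 0.5, 0.0]
grip_width: 0.001
```

Request:
carry_out(
  commands=[
    [[255, 0, 0, 0.02, 0], [255, 0, 0, 0.02, 0]],
  ],
)

```text
time: 3.35
eef_pos: [0.5166, -0.1763, 0.0943]
ee_rot: [-0.0, 0.025, 1.0, 0.0]
wrist_force: [-0.3, -0.7, 0.2]
grip_width: -0.002
```

Request:
carry_out(
  commands=[
    [[255, 0, 0, 0.02, 0], [255, 0, 0, 0.02, 0]],
  ],
)

```text
time: 3.6
eef_pos: [0.5166, -0.1763, 0.0933]
ee_rot: [-0.0, 0.025, 1.0, 0.0]
wrist_force: [-0.5, -0.3, 0.0]
grip_width: 0.005
```

Request:
carry_out(
  commands=[
    [[255, 0, 0, 0.02, 0], [255, 0, 0, 0.02, 0]],
  ],
)

```text
time: 3.85
eef_pos: [0.5166, -0.1763, 0.0923]
ee_rot: [-0.0, 0.025, 1.0, 0.0]
wrist_force: [0.4, -0.5, -1.0]
grip_width: 0.003
```

Request:
carry_out(
  commands=[
    [[255, 0, 0, 0.02, 0], [255, 0, 0, 0.02, 0]],
  ],
)

```text
time: 4.1
eef_pos: [0.5166, -0.1764, 0.0913]
ee_rot: [-0.0, 0.025, 1.0, 0.0]
wrist_force: [0.3, -0.2, 0.5]
grip_width: -0.001
```

Request:
carry_out(
  commands=[
    [[255, 0, 0, 0.02, 0], [255, 0, 0, 0.02, 0]],
  ],
)

```text
time: 4.35
eef_pos: [0.5165, -0.1763, 0.0903]
ee_rot: [-0.0, 0.025, 1.0, 0.0]
wrist_force: [0.7, 0.3, -0.1]
grip_width: 0.001
```

Request:
carry_out(
  commands=[
    [[255, 0, 0, 0.02, 0], [255, 0, 0, 0.02, 0]],
  ],
)

```text
time: 4.6
eef_pos: [0.5166, -0.1764, 0.0893]
ee_rot: [-0.0, 0.025, 1.0, 0.0]
wrist_force: [0.5, -0.7, -0.3]
grip_width: 0.0
```

Request:
carry_out(
  commands=[
    [[255, 0, 0, 0.02, 0], [255, 0, 0, 0.02, 0]],
  ],
)

```text
time: 4.85
eef_pos: [0.5165, -0.1764, 0.0883]
ee_rot: [-0.0, 0.025, 1.0, -0.0]
wrist_force: [-0.6, 0.3, -0.8]
grip_width: 0.001
```

Run:
```python
from h import *
print(manip.state()['wrist_force'])
p,d=snap('side','side2');cv2.imwrite('pics/c5.png',cv2.resize(p[170:300,270:400,::-1],None,fx=4,fy=4,interpolation=2))
```

```text
[-0.64188146  0.27146081 -0.80837343]
```

View pics/c5.png

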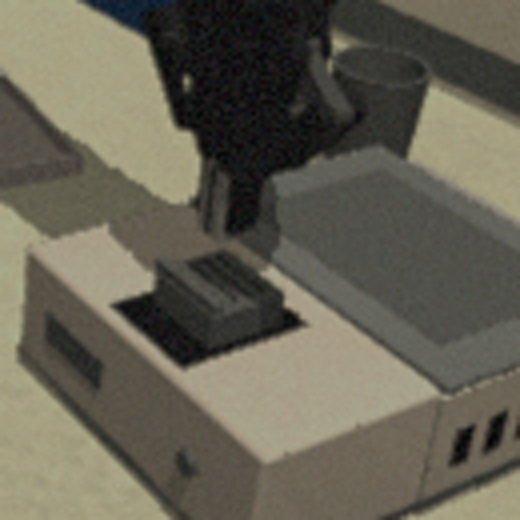

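The fingertip appears at about (329,229), up and behind the pad top at (325,240), so it is either higher or farther back than I expected. I'll check this numerically.

Run:
```python
from h import *
np.set_printoptions(precision=1,suppress=True,linewidth=200)
for n in('side',):
    d=np.load('pics/side2.npy');W=cloud(n,d)*1000
    c=eyes.camera_info(n);K=np.array(c['K']);T=np.linalg.inv(np.array(c['extrinsics']))
    for q in([.5165,-.1764,.0883],[.518,-.176,.0935],):
        x=T@np.array(q+[1]);u=K@x[:3];print(u[:2]/u[2],x[2])
    for v in range(214,252,3): print(v,[tuple(np.round(W[v,u])) for u in range(317,345,5)])
p,d=snap('top','top2');cv2.imwrite('pics/c6.png',cv2.resize(p[90:250,270:430,::-1],None,fx=3.5,fy=3.5))
W=cloud('top',d)*1000
for v in range(140,200,6): print(v,[tuple(np.round(W[v,u])) for u in range(330,370,6)])
```

```text
[323.8 241.4] 0.6930164671595281
[324.6 238.8] 0.6916569464570765
214 [(np.float64(690.0), np.float64(31.0), np.float64(-3.0)), (np.float64(506.0), np.float64(-173.0), np.float64(150.0)), (np.float64(507.0), np.float64(-184.0), np.float64(155.0)), (np.float64(503.0), np.float64(-201.0), np.float64(164.0)), (np.float64(635.0), np.float64(-90.0), np.float64(72.0)), (np.float64(643.0), np.float64(-98.0), np.float64(74.0))]
217 [(np.float64(679.0), np.float64(18.0), np.float64(-2.0)), (np.float64(505.0), np.float64(-176.0), np.float64(145.0)), (np.float64(508.0), np.float64(-185.0), np.float64(149.0)), (np.float64(515.0), np.float64(-190.0), np.float64(149.0)), (np.float64(626.0), np.float64(-100.0), np.float64(72.0)), (np.float64(634.0), np.float64(-107.0), np.float64(74.0))]
220 [(np.float64(578.0), np.float64(-87.0), np.float64(72.0)), (np.float64(504.0), np.float64(-177.0), np.float64(140.0)), (np.float64(508.0), np.float64(-186.0), np.float64(143.0)), (np.float64(517.0), np.float64(-189.0), np.float64(142.0)), (np.float64(614.0), np.float64(-112.0), np.float64(74.0)), (np.float64(62
[... 7135 characters left out ...]
391.0), np.float64(-39.0), np.float64(623.0)), (np.float64(490.0), np.float64(-175.0), np.float64(76.0)), (np.float64(490.0), np.float64(-190.0), np.float64(75.0)), (np.float64(490.0), np.float64(-206.0), np.float64(73.0)), (np.float64(489.0), np.float64(-221.0), np.float64(77.0))]
194 [(np.float64(377.0), np.float64(-17.0), np.float64(662.0)), (np.float64(379.0), np.float64(-26.0), np.float64(652.0)), (np.float64(384.0), np.float64(-39.0), np.float64(620.0)), (np.float64(474.0), np.float64(-174.0), np.float64(77.0)), (np.float64(474.0), np.float64(-189.0), np.float64(75.0)), (np.float64(474.0), np.float64(-205.0), np.float64(74.0)), (np.float64(474.0), np.float64(-220.0), np.float64(76.0))]
```

View pics/c6.png

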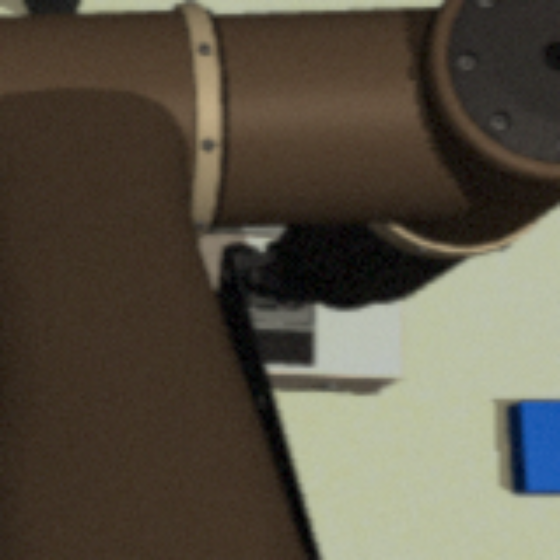

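Run:
```python
from h import *
for f in('side1','side2'):
    d=np.load(f'pics/{f}.npy');W=cloud('side',d)*1000
    print(f)
    for u in range(320,342,2):
        col=W[150:240,u]; m=(abs(col[:,0]-517)<25)&(abs(col[:,1]+176)<25)&(col[:,2]>98)
        if m.any():
            i=np.where(m)[0].max(); print(u,150+i,col[i].round(1))
```

```text
side1
320 171 [ 506.6 -154.5  228.1]
322 197 [ 507.2 -166.7  181.7]
324 198 [ 505.2 -173.9  183.3]
326 200 [ 507.5 -177.2  180.2]
328 201 [ 508.5 -181.4  179.8]
330 200 [ 513.8 -180.8  180.3]
332 200 [ 519.4 -180.2  178.6]
334 199 [ 523.1 -181.1  180.1]
336 197 [ 521.  -187.2  187.3]
338 191 [ 521.9 -189.   199.7]
340 171 [ 523.2 -185.8  236.3]
side2
320 227 [ 505.9 -172.3  121.6]
322 228 [ 504.8 -178.9  123.2]
324 230 [ 506.1 -183.3  120.9]
326 230 [ 511.8 -182.7  118.8]
328 229 [ 516.2 -183.1  119.8]
330 228 [ 520.9 -183.3  120.7]
332 227 [ 519.9 -188.8  126.1]
334 224 [ 522.1 -190.6  132.9]
336 204 [ 523.9 -186.8  172.3]
338 203 [ 523.3 -191.8  176.8]
340 201 [ 525.5 -193.7  181.1]
```

The depth images show the true fingertip about 31 mm above the reported TCP: 119.5 against 88.3, and 179.5 against 148.2. I'll trust touch and the camera, and keep feeling down in steps smaller than the pad's travel.

Request:
carry_out(
  commands=[
    [[255, 0, 0, 0.03, 0], [255, 0, 0, 0.06, 0], [255, 0, 0, 0.08, 0]],
  ],
)

```text
time: 5.32
eef_pos: [0.5165, -0.1763, 0.0842]
ee_rot: [-0.0, 0.025, 1.0, 0.0]
wrist_force: [-0.0, 0.5, 0.9]
grip_width: -0.001
```

Request:
carry_out(
  commands=[
    [[255, 0, 0, 0.03, 0], [255, 0, 0, 0.06, 0], [255, 0, 0, 0.08, 0]],
  ],
)

```text
time: 5.7
eef_pos: [0.5166, -0.1763, 0.0802]
ee_rot: [-0.0, 0.025, 1.0, -0.0]
wrist_force: [-0.3, 0.3, 0.2]
grip_width: 0.0
```

Request:
carry_out(
  commands=[
    [[255, 0, 0, 0.03, 0], [255, 0, 0, 0.06, 0], [255, 0, 0, 0.08, 0]],
  ],
)

```text
time: 6.08
eef_pos: [0.5166, -0.1763, 0.0763]
ee_rot: [-0.0, 0.025, 1.0, -0.0]
wrist_force: [-0.5, 0.8, -0.9]
grip_width: 0.002
```

Run:
```python
from h import *
p,d=snap('side','side3');cv2.imwrite('pics/c7.png',cv2.resize(p[170:300,270:400,::-1],None,fx=4,fy=4,interpolation=2))
print(manip.state()['wrist_force'],manip.state()['eef_pos'])
```

```text
[ 0.28929787 -0.40456247 -0.31029493] [ 0.51652775 -0.17635665  0.07618119]
```

View pics/c7.png

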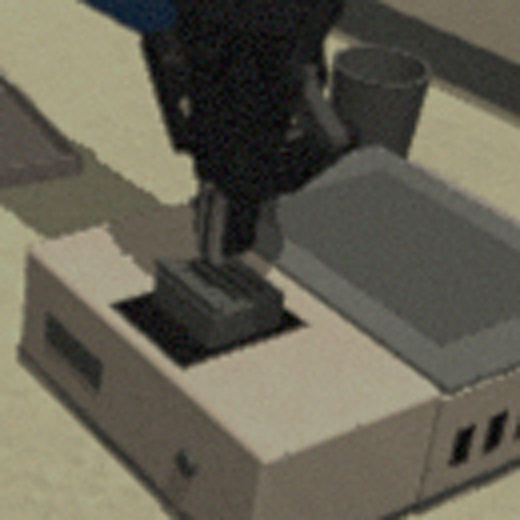

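The pad hasn't been touched yet: the tip is at about (329,234), still above the pad top. I continue down.

Request:
carry_out(
  commands=[
    [[255, 0, 0, 0.04, 0], [255, 0, 0, 0.08, 0], [255, 0, 0, 0.1, 0]],
  ],
)

```text
time: 6.5
eef_pos: [0.5165, -0.1764, 0.0712]
ee_rot: [-0.0, 0.025, 1.0, -0.0]
wrist_force: [-0.4, 0.2, -0.4]
grip_width: 0.001
```

Request:
carry_out(
  commands=[
    [[255, 0, 0, 0.03, 0], [255, 0, 0, 0.06, 0], [255, 0, 0, 0.06, 0]],
  ],
)

```text
time: 6.88
eef_pos: [0.5165, -0.1763, 0.0682]
ee_rot: [-0.0, 0.025, 1.0, 0.0]
wrist_force: [-0.2, -1.4, 0.4]
grip_width: -0.0
```

Request:
carry_out(
  commands=[
    [[255, 0, 0, 0.02, 0], [255, 0, 0, 0.04, 0], [255, 0, 0, 0.04, 0]],
  ],
)

```text
time: 7.25
eef_pos: [0.5166, -0.1763, 0.0663]
ee_rot: [-0.0, 0.025, 1.0, 0.0]
wrist_force: [0.3, 0.3, 0.8]
grip_width: 0.002
```

Request:
carry_out(
  commands=[
    [[255, 0, 0, 0.02, 0], [255, 0, 0, 0.04, 0], [255, 0, 0, 0.04, 0]],
  ],
)

```text
time: 7.62
eef_pos: [0.5165, -0.1764, 0.0643]
ee_rot: [-0.0, 0.025, 1.0, 0.0]
wrist_force: [0.1, 0.1, -0.0]
grip_width: -0.002
```

Request:
carry_out(
  commands=[
    [[255, 0, 0, 0.02, 0], [255, 0, 0, 0.04, 0], [255, 0, 0, 0.04, 0]],
  ],
)

```text
time: 8.0
eef_pos: [0.5165, -0.1764, 0.0623]
ee_rot: [-0.0, 0.025, 1.0, 0.0]
wrist_force: [-0.3, 0.7, -0.0]
grip_width: 0.004
```

Request:
carry_out(
  commands=[
    [[255, 0, 0, 0.02, 0], [255, 0, 0, 0.02, 0]],
  ],
)

```text
time: 8.25
eef_pos: [0.5166, -0.1764, 0.0613]
ee_rot: [-0.0, 0.025, 1.0, -0.0]
wrist_force: [0.1, 0.2, 0.1]
grip_width: -0.001
```

Request:
carry_out(
  commands=[
    [[255, 0, 0, 0.02, 0], [255, 0, 0, 0.02, 0]],
  ],
)

```text
time: 8.5
eef_pos: [0.5167, -0.1764, 0.0606]
ee_rot: [0.0, 0.025, 1.0, -0.0]
wrist_force: [-1.3, 0.6, 3.4]
grip_width: -0.001
```

Request:
carry_out(
  commands=[
    [[255, 0, 0, 0.02, 0], [255, 0, 0, 0.02, 0]],
  ],
)

```text
time: 8.75
eef_pos: [0.5167, -0.1764, 0.0595]
ee_rot: [0.0, 0.025, 1.0, -0.0]
wrist_force: [-1.6, 0.3, 3.6]
grip_width: -0.003
```

Contact at TCP z ≈ 60.8 with about 3.4 N. Pressing on in small steps.

Request:
carry_out(
  commands=[
    [[255, 0, 0, 0.02, 0], [255, 0, 0, 0.04, 0], [255, 0, 0, 0.06, 0], [255, 0, 0, 0.06, 0]],
  ],
)

```text
time: 9.25
eef_pos: [0.5168, -0.1764, 0.0567]
ee_rot: [0.0, 0.025, 1.0, -0.0]
wrist_force: [-2.0, 0.1, 6.1]
grip_width: 0.005
```

Request:
carry_out(
  commands=[
    [[255, 0, 0, 0.02, 0], [255, 0, 0, 0.03, 0], [255, 0, 0, 0.03, 0]],
  ],
)

```text
time: 9.62
eef_pos: [0.5168, -0.1764, 0.0553]
ee_rot: [0.0, 0.025, 1.0, -0.0]
wrist_force: [-2.1, 1.3, 8.7]
grip_width: -0.004
```

Request:
carry_out(
  commands=[
    [[255, 0, 0, 0.01, 0], [255, 0, 0, 0.01, 0]],
  ],
)

```text
time: 9.88
eef_pos: [0.5168, -0.1764, 0.0549]
ee_rot: [0.0, 0.025, 1.0, -0.0]
wrist_force: [-2.8, 0.9, 8.9]
grip_width: -0.0
```

Request:
carry_out(
  commands=[
    [[255, 0.03, 0, 0, 0], [255, 0.06, 0, 0, 0], [255, 0.08, 0, 0, 0], [255, 0.08, 0, 0, 0]],
  ],
)

```text
time: 10.38
eef_pos: [0.5153, -0.1763, 0.0558]
ee_rot: [0.002, 0.024, 1.0, -0.0]
wrist_force: [3.0, 0.2, 7.4]
grip_width: -0.002
```

Request:
carry_out(
  commands=[
    [[255, 0, 0, 0.02, 0], [255, 0, 0, 0.02, 0]],
  ],
)

```text
time: 10.62
eef_pos: [0.5153, -0.1763, 0.0548]
ee_rot: [0.002, 0.024, 1.0, -0.0]
wrist_force: [2.4, 1.2, 8.8]
grip_width: 0.002
```

Request:
carry_out(
  commands=[
    [[255, 0.02, 0, 0, 0], [255, 0.04, 0, 0.01, 0], [255, 0.04, 0, 0.01, 0]],
  ],
)

```text
time: 11.0
eef_pos: [0.5136, -0.1762, 0.0544]
ee_rot: [0.003, 0.024, 1.0, -0.0]
wrist_force: [3.0, -0.0, 8.7]
grip_width: 0.003
```

Request:
carry_out(
  commands=[
    [[255, 0.03, 0, 0, 0], [255, 0.06, 0, 0.01, 0], [255, 0.08, 0, 0.01, 0], [255, 0.08, 0, 0.01, 0]],
  ],
)

```text
time: 11.5
eef_pos: [0.51, -0.176, 0.0541]
ee_rot: [0.003, 0.024, 1.0, -0.0]
wrist_force: [2.7, -0.8, 9.6]
grip_width: -0.0
```

Run:
```python
from h import *
p,d=snap('side','side4');cv2.imwrite('pics/c8.png',cv2.resize(p[170:300,270:400,::-1],None,fx=4,fy=4,interpolation=2))
print(manip.state()['wrist_force'],manip.state()['eef_pos'])
```

```text
[3.70573397 0.44791553 9.94537518] [ 0.50997193 -0.17602873  0.05409434]
```

View pics/c8.png

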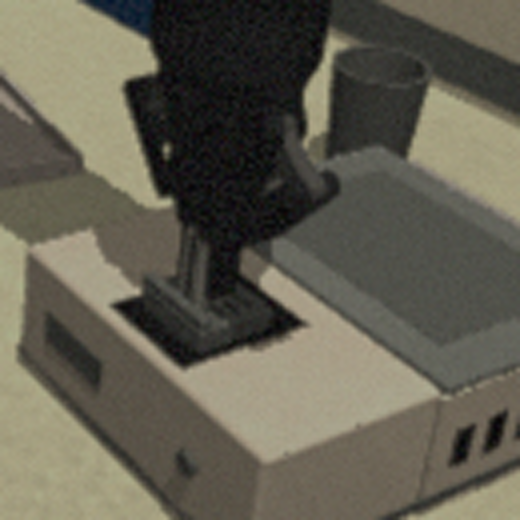

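The pad is down and has moved forward with the finger against its ridge at about (320,245). The hatch is still shut. I keep drawing without pressing further.

Request:
carry_out(
  commands=[
    [[255, 0.03, 0, -0.005, 0], [255, 0.06, 0, -0.005, 0], [255, 0.08, 0, -0.005, 0], [255, 0.08, 0, -0.005, 0]],
  ],
)

```text
time: 12.05
eef_pos: [0.5056, -0.1758, 0.0542]
ee_rot: [0.003, 0.024, 1.0, -0.0]
wrist_force: [2.5, 0.4, 9.9]
grip_width: 0.001
```

Request:
carry_out(
  commands=[
    [[255, 0.02, 0, 0, 0], [255, 0.04, 0, 0, 0], [255, 0.04, 0, 0, 0]],
  ],
)

```text
time: 12.42
eef_pos: [0.5039, -0.1757, 0.0543]
ee_rot: [0.003, 0.024, 1.0, -0.0]
wrist_force: [3.1, 0.2, 9.6]
grip_width: 0.003
```

Run:
```python
from h import *
p,d=snap('side','side5');cv2.imwrite('pics/c9.png',cv2.resize(p[150:300,270:450,::-1],None,fx=3.5,fy=3.5,interpolation=2))
print(manip.state()['wrist_force'],manip.state()['eef_pos'])
```

```text
[2.11721269 0.52781716 9.02903403] [ 0.50391918 -0.17575481  0.05430678]
```

View pics/c9.png

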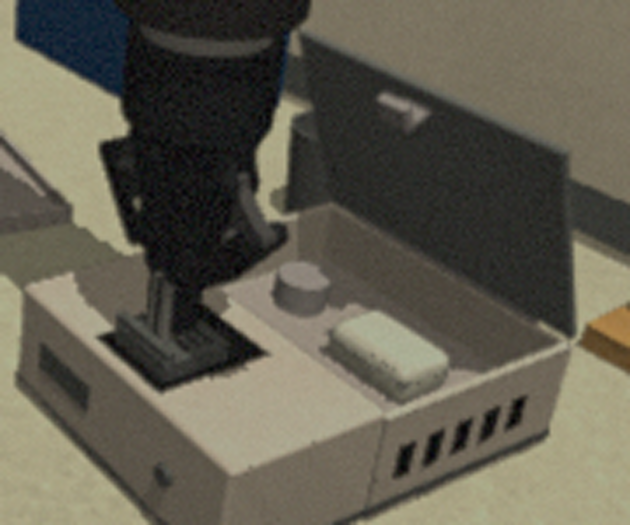

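The hatch has sprung open, and the case (about (380,255)) and puck (about (356,232)) are in view. I lift straight off the pad and let the hatch settle.

Request:
carry_out(
  commands=[
    [[255, -0.1, 0, 0, 0], [255, -0.15, 0, -0.1, 0], [255, -0.15, 0, -0.3, 0], [255, -0.15, 0, -0.8, 0], [255, 0.3, 0, -1.4, 0], [255, 0.3, 0, -1.8, 0], [255, 0.3, 0, -1.8, 0]],
  ],
)

```text
time: 13.35
eef_pos: [0.4862, -0.1749, 0.1444]
ee_rot: [0.002, 0.025, 1.0, 0.0]
wrist_force: [0.5, -0.8, -0.5]
grip_width: 0.002
```

Run:
```python
from h import *
p,d=snap('side','side6');cv2.imwrite('pics/c10.png',cv2.resize(p[130:330,250:450,::-1],None,fx=2.9,fy=2.9,interpolation=2))
print(manip.state()['eef_pos'])
print([(np.round(r['bbox']),round(r['conf'],2)) for r in models.find_in('case_center','side')])
W=cloud('side',d)*1000
Z=W[...,2]; R=np.deg2rad(-2.9); B=np.stack([(W[...,0]-594)*np.cos(R)+(W[...,1]+180)*np.sin(R),-(W[...,0]-594)*np.sin(R)+(W[...,1]+180)*np.cos(R)],-1)
m=(B[...,0]>-15)&(B[...,0]<118)&(abs(B[...,1])<88)&(Z>47)&(Z<66)
k=cv2.connectedComponentsWithStats(m.astype(np.uint8))
for i in range(1,k[0]):
    if k[2][i,4]>30:
        q=W[k[1]==i]; print(k[2][i],cv2.minAreaRect(q[:,:2].astype(np.float32)),np.percentile(q[:,2],[5,50,95]), k[3][i])
        t=q[q[:,2]>np.percentile(q[:,2],60)-1.5]; print('  top',cv2.minAreaRect(t[:,:2].astype(np.float32)),t.mean(0))
```

```text
[ 0.48560891 -0.17472272  0.14318832]
[(array([364., 242., 394., 265.]), 0.59)]
[349 225  15   9 104] ((657.8997192382812, -131.95541381835938), (30.277637481689453, 32.76347732543945), 2.843085289001465) [47.88026942 49.61886042 50.94733793] [356.15384615 228.77884615]
  top ((659.0535888671875, -131.40567016601562), (31.046262741088867, 30.960987091064453), 17.883302688598633) [ 657.83259081 -131.96963992   49.81462336]
[365 239  33  20 370] ((645.5120849609375, -212.2649688720703), (60.273433685302734, 42.21730041503906), 87.60970306396484) [47.92250988 52.99592613 54.78919816] [381.25945946 248.35405405]
  top ((645.3893432617188, -212.06004333496094), (57.58142852783203, 36.27085494995117), 86.77601623535156) [ 644.36764016 -213.48963161   53.54944228]
```

View pics/c10.png

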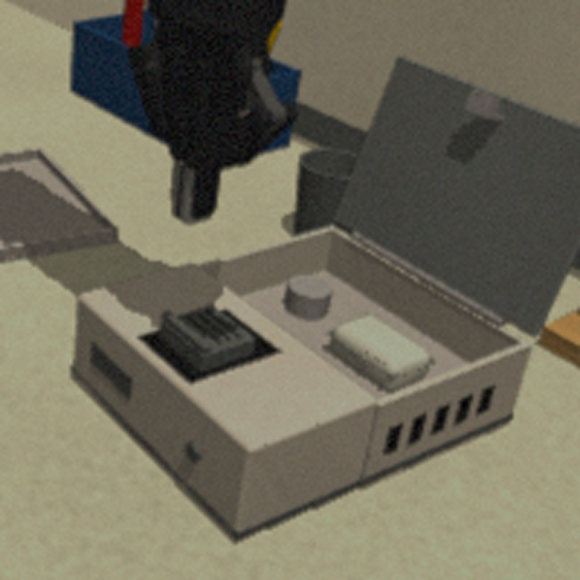

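Run:
```python
from h import *
s=manip.state();print(s['qpos'],s['eef_pos'],s['ee_rot'])
```

```text
[ 3.51986326e-02  1.42976582e-01 -4.15408598e-01 -4.80225721e-04
 -1.01276059e+00 -1.65583280e+00] [ 0.48516321 -0.17466914  0.14236004] [-1.86640240e-04  2.50434824e-02  9.99686327e-01  1.92799464e-04]
```

Request:
carry_out(
  commands=[
    [[70, -0.4, 0, -0.2, -1.3], [70, -0.9, -0.1, -0.2, -2.6], [70, -1.4, -0.2, -0.2, -3.9], [70, -1.9, -0.3, -0.2, -5.2], [70, -2.4, -0.4, -0.2, -6.5], [70, -2.9, -0.5, -0.2, -7.8], [70, -3.2, -0.59, -0.2, -9.1], [70, -3.2, -0.59, -0.2, -10.4]],
  ],
)

```text
time: 14.45
eef_pos: [0.644, -0.2124, 0.1501]
ee_rot: [-0.001, -0.647, 0.762, 0.001]
wrist_force: [-0.3, 0.0, 0.9]
grip_width: 0.728
```

Request:
carry_out(
  commands=[
    [[70, 0, 0, 0, -0.85], [70, 0, 0, 0, -0.85]],
  ],
)

```text
time: 14.7
eef_pos: [0.6433, -0.2121, 0.1509]
ee_rot: [-0.001, -0.689, 0.725, 0.001]
wrist_force: [0.4, -0.7, -0.7]
grip_width: 0.73
```

Run:
```python
from h import *
s=manip.state();print(s['qpos'],s['eef_pos'],s['ee_rot'],s['grip_width'])
p,d=snap('side','side7');cv2.imwrite('pics/c11.png',cv2.resize(p[100:320,250:470,::-1],None,fx=2.7,fy=2.7,interpolation=2))
```

```text
[-3.16370802e-02  3.94457962e-01 -4.45254560e-02 -3.39057507e-04
 -1.13451999e+00 -1.91634709e-02] [ 0.64332758 -0.21213093  0.15090374] [-0.00084186 -0.6888672   0.72488629  0.00107095] 0.7302023352003887
```

View pics/c11.png

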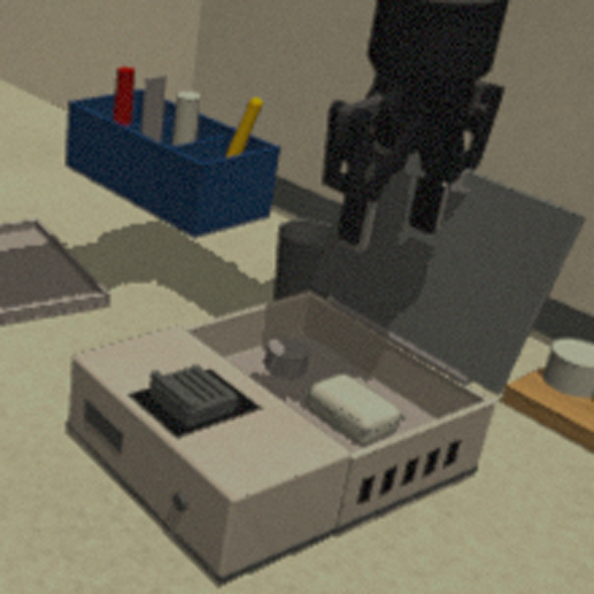

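The fingers are open above the case, with the hatch behind them and clear. I check the fingertip positions in the depth data.

Run:
```python
from h import *
np.set_printoptions(precision=1,suppress=True)
d=np.load('pics/side7.npy');W=cloud('side',d)*1000
m=(abs(W[...,0]-645)<62)&(abs(W[...,1]+212)<25)&(W[...,2]>110)&(W[...,2]<215)
q=W[m]
for lo in range(165,215,8):
    s=q[(q[:,2]>=lo)&(q[:,2]<lo+8)]
    for side in(s[s[:,0]<645],s[s[:,0]>=645]):
        if len(side): print(lo,len(side),side.min(0),side.max(0))
print(np.percentile(q[q[:,0]<645][:,2],[0,1,3,10]),np.percentile(q[q[:,0]>645][:,2],[0,1,3,10]))
```

```text
181 8 [ 604.3 -219.1  187.7] [ 607.2 -204.1  188.9]
181 7 [ 672.1 -221.6  186.7] [ 676.6 -205.3  188.9]
189 33 [ 598.6 -222.5  189.6] [ 612.2 -198.9  196.8]
189 46 [ 671.6 -226.1  189.1] [ 679.4 -202.7  196.6]
197 52 [ 596.1 -223.2  197. ] [ 612.  -203.6  204.5]
197 54 [ 672.2 -226.1  197. ] [ 687.6 -204.   205. ]
205 53 [ 596.  -222.7  205. ] [ 610.9 -203.9  212.9]
205 48 [ 671.9 -226.6  205.6] [ 686.6 -202.5  213. ]
213 19 [ 597.1 -222.2  213. ] [ 608.7 -203.3  215. ]
213 12 [ 671.8 -225.2  213. ] [ 678.1 -203.7  215. ]
[187.7 188.1 188.6 191.1] [186.7 187.4 188.5 190.5]
```

Request:
carry_out(
  commands=[
    [[70, 0, -0.06, 0.4, 0], [70, 0, -0.06, 0.9, 0], [70, 0, -0.06, 1.4, 0], [70, 0, -0.06, 1.8, 0], [70, 0, -0.06, 2.1, 0], [70, 0, -0.06, 2.3, 0], [70, 0, -0.06, 2.4, 0], [70, 0, -0.06, 2.4, 0]],
  ],
)

```text
time: 15.75
eef_pos: [0.6471, -0.2124, 0.0327]
ee_rot: [-0.0, -0.689, 0.725, -0.0]
wrist_force: [0.7, -0.0, 1.0]
grip_width: 0.729
```

Run:
```python
from h import *
np.set_printoptions(precision=1,suppress=True)
p,d=snap('side','side8');cv2.imwrite('pics/c12.png',cv2.resize(p[160:300,320:460,::-1],None,fx=4,fy=4,interpolation=2))
```

```text
(no output)
```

View pics/c12.png

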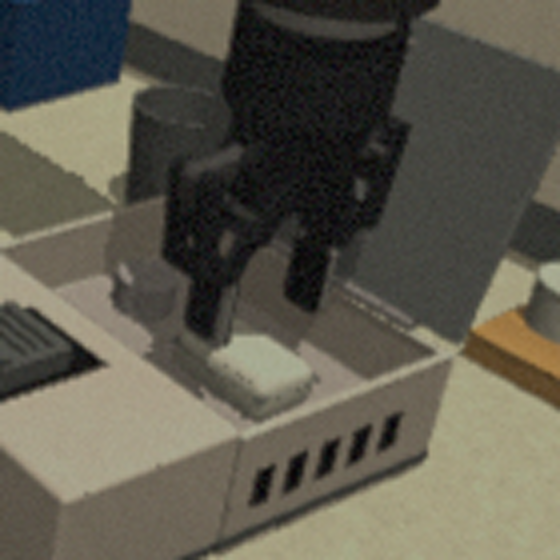

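The fingers straddle the case with even gaps. I finish the descent.

Request:
carry_out(
  commands=[
    [[70, 0, 0.02, 0.2, 0], [70, 0, 0.02, 0.4, 0], [70, 0, 0.02, 0.54, 0], [70, 0, 0.02, 0.62, 0], [70, 0, 0.02, 0.64, 0], [70, 0, 0.02, 0.64, 0]],
  ],
)

```text
time: 16.55
eef_pos: [0.6461, -0.2124, 0.0007]
ee_rot: [0.0, -0.689, 0.724, -0.0]
wrist_force: [0.1, 0.9, 0.0]
grip_width: 0.727
```

Request:
carry_out(
  commands=[
    [[100, 0, 0, 0, 0], [110, 0, 0, 0, 0], [120, 0, 0, 0, 0], [130, 0, 0, 0, 0], [140, 0, 0, 0, 0], [160, 0, 0, 0, 0], [160, 0, 0, 0, 0]],
  ],
  force=30,
)

```text
time: 17.42
eef_pos: [0.6464, -0.2124, 0.0011]
ee_rot: [0.0, -0.689, 0.724, -0.0]
wrist_force: [0.0, 0.5, 4.9]
grip_width: 0.484
```

Run:
```python
from h import *
print(manip.state()['grip_width'],manip.state()['wrist_force'])
p,d=snap('side','side9');cv2.imwrite('pics/c13.png',cv2.resize(p[160:300,320:460,::-1],None,fx=4,fy=4,interpolation=2))
```

```text
0.48408616519722675 [0.02624973 0.52769637 4.91330569]
```

View pics/c13.png

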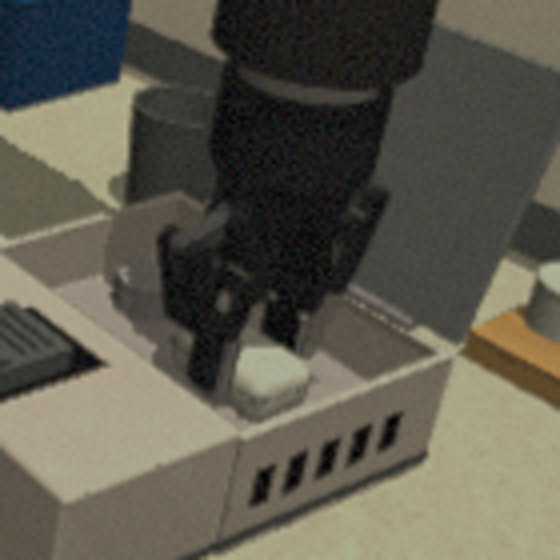

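The gripper is closed on the case at 41 mm, so it is gripped. Lifting.

Request:
carry_out(
  commands=[
    [[180, 0, 0, -0.05, 0], [180, 0, 0, -0.2, 0], [180, 0, 0, -0.45, 0], [180, 0, 0, -0.8, 0], [180, 0, 0, -1.2, 0], [180, 0, 0, -1.6, 0], [180, 0, 0, -2.0, 0], [180, 0, 0, -2.3, 0]],
  ],
)

```text
time: 18.48
eef_pos: [0.6465, -0.2124, 0.1179]
ee_rot: [0.001, -0.689, 0.724, -0.001]
wrist_force: [0.0, -0.4, -0.3]
grip_width: 0.485
```

Run:
```python
from h import *
s=manip.state();print(s['grip_width'],s['wrist_force'],s['eef_pos'])
p,d=snap('side','side10');cv2.imwrite('pics/c14.png',cv2.resize(p[80:300,250:470,::-1],None,fx=2.7,fy=2.7,interpolation=2))
np.set_printoptions(precision=1,suppress=True)
W=cloud('side',d)*1000
m=(abs(W[...,0]-646)<30)&(W[...,1]<-216)&(W[...,1]>-250)&(W[...,2]>110)&(W[...,2]<190)&(p.min(-1)>90)
q=W[m];print(len(q),q.min(0),q.max(0),np.percentile(q[:,2],[2,10,50,90,98]))
```

```text
0.48548565524162546 [ 0.02541752 -0.40386381 -0.27732435] [ 0.64647284 -0.21243273  0.11794961]
201 [ 623.4 -243.1  156. ] [ 672.  -216.3  171.9] [157.9 163.1 169.1 171.1 171.5]
```

View pics/c14.png

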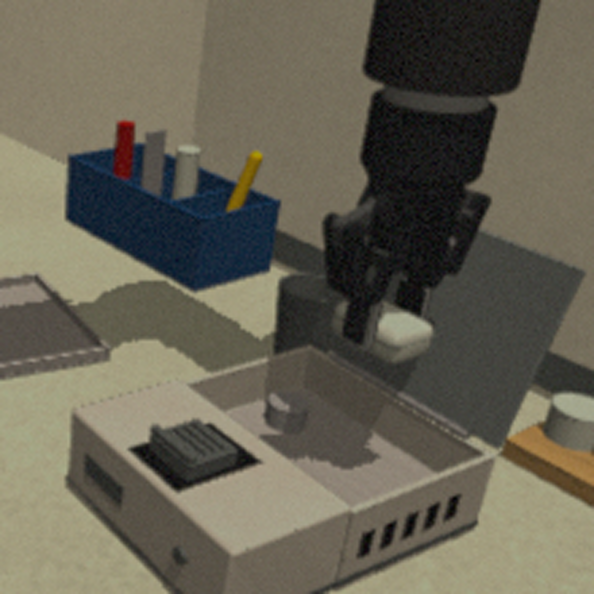

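The case is held level and the chamber holds only the puck. I move over to the large tray.

Request:
carry_out(
  commands=[
    [[180, -0.3, 0.07, 0, 0.1], [180, -1.0, 0.24, 0, 0.2], [180, -1.8, 0.44, 0, 0.4], [180, -2.7, 0.65, 0, 0.5], [180, -3.6, 0.87, 0, 0.6], [180, -4.5, 1.1, 0, 0.7], [180, -5.4, 1.3, 0, 0.8], [180, -6.2, 1.5, 0, 0.9]],
  ],
)

```text
time: 19.52
eef_pos: [0.5851, 0.103, 0.1149]
ee_rot: [-0.001, -0.642, 0.766, 0.0]
wrist_force: [-0.0, 0.0, -0.1]
grip_width: 0.488
```

Run:
```python
from h import *
s=manip.state();print(s['grip_width'],s['eef_pos'],s['ee_rot'])
```

```text
0.48751541883446947 [0.5850859  0.10301751 0.11490236] [-5.66503243e-04 -6.42286281e-01  7.66464567e-01  2.83911085e-04]
```

Request:
carry_out(
  commands=[
    [[180, -0.6, 0.2, 0, 0.1], [180, -1.1, 0.4, 0, 0.1], [180, -1.35, 0.5, 0.1, 0.1], [180, -1.44, 0.52, 0.3, 0.1], [180, -1.44, 0.52, 0.6, 0.1], [180, -1.44, 0.52, 0.8, 0.1], [180, -1.44, 0.52, 0.8, 0.1]],
  ],
)

```text
time: 20.4
eef_pos: [0.5729, 0.1753, 0.0742]
ee_rot: [-0.001, -0.637, 0.771, 0.0]
wrist_force: [0.1, -0.9, -0.4]
grip_width: 0.483
```

Run:
```python
from h import *
s=manip.state();print(s['grip_width'],s['eef_pos'],s['ee_rot'])
p,d=snap('side','side11');cv2.imwrite('pics/c15.png',cv2.resize(p[80:280,160:360,::-1],None,fx=2.9,fy=2.9,interpolation=2))
```

```text
0.4832735882973771 [0.5728601  0.17527242 0.07421711] [-1.27286146e-03 -6.36633773e-01  7.71165219e-01  1.53969032e-04]
```

View pics/c15.png

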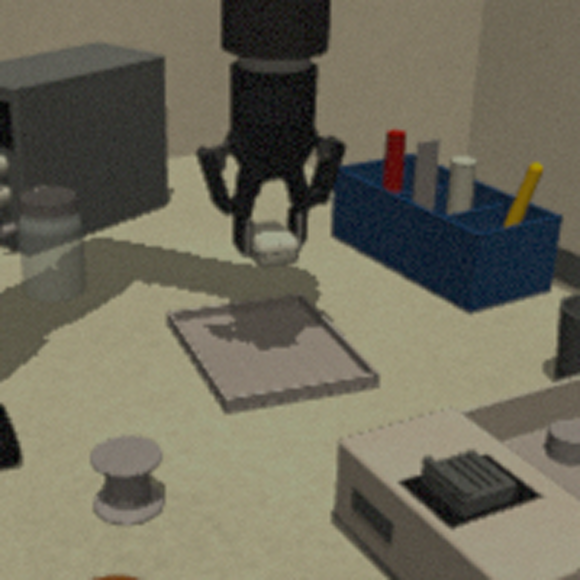

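The case is held level above the tray. I lower it.

Request:
carry_out(
  commands=[
    [[180, 0, 0, 0.3, 0], [180, 0, 0, 0.7, 0], [180, 0, 0, 1.1, 0], [180, 0, 0, 1.4, 0], [180, 0, 0, 1.6, 0], [180, 0, 0, 1.7, 0], [180, 0, 0, 1.7, 0]],
  ],
)

```text
time: 21.32
eef_pos: [0.5736, 0.1765, -0.0094]
ee_rot: [-0.0, -0.637, 0.771, -0.0]
wrist_force: [-0.4, 0.9, 1.1]
grip_width: 0.486
```

Request:
carry_out(
  commands=[
    [[180, 0, 0, 0.06, 0], [180, 0, 0, 0.12, 0], [180, 0, 0, 0.18, 0], [180, 0, 0, 0.2, 0], [180, 0, 0, 0.2, 0]],
  ],
)

```text
time: 21.95
eef_pos: [0.5734, 0.1764, -0.0194]
ee_rot: [-0.0, -0.637, 0.771, -0.0]
wrist_force: [0.0, -0.1, -0.8]
grip_width: 0.484
```

Run:
```python
from h import *
s=manip.state();print(s['grip_width'],s['eef_pos'],s['ee_rot'],s['wrist_force'])
p,d=snap('side','side12');cv2.imwrite('pics/c16.png',cv2.resize(p[130:240,200:310,::-1],None,fx=5,fy=5,interpolation=2))
```

```text
0.4837151463264986 [ 0.57344194  0.17642086 -0.01944253] [-1.07512949e-04 -6.37073549e-01  7.70803011e-01 -4.90505839e-06] [ 3.32284970e-04 -8.74602410e-02 -8.09158412e-01]
```

View pics/c16.png

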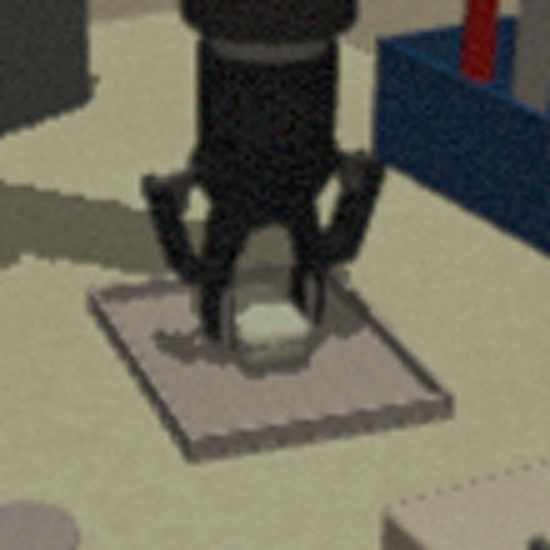

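The case is inside the tray and just above its floor. I step down until it touches.

Request:
carry_out(
  commands=[
    [[180, 0, 0, 0.02, 0], [180, 0, 0, 0.04, 0], [180, 0, 0, 0.05, 0], [180, 0, 0, 0.05, 0]],
  ],
)

```text
time: 22.5
eef_pos: [0.5735, 0.1764, -0.0219]
ee_rot: [-0.0, -0.637, 0.771, 0.0]
wrist_force: [0.3, 0.2, -1.1]
grip_width: 0.485
```

Request:
carry_out(
  commands=[
    [[180, 0, 0, 0.015, 0], [180, 0, 0, 0.03, 0], [180, 0, 0, 0.03, 0]],
  ],
)

```text
time: 22.88
eef_pos: [0.5734, 0.1764, -0.0235]
ee_rot: [-0.0, -0.637, 0.771, 0.0]
wrist_force: [0.0, -0.1, -0.4]
grip_width: 0.485
```

Request:
carry_out(
  commands=[
    [[180, 0, 0, 0.01, 0], [180, 0, 0, 0.02, 0], [180, 0, 0, 0.02, 0]],
  ],
)

```text
time: 23.25
eef_pos: [0.5735, 0.1764, -0.0244]
ee_rot: [-0.0, -0.637, 0.771, 0.0]
wrist_force: [-0.4, -0.9, -0.4]
grip_width: 0.482
```

Request:
carry_out(
  commands=[
    [[180, 0, 0, 0.01, 0], [180, 0, 0, 0.01, 0]],
  ],
)

```text
time: 23.5
eef_pos: [0.5735, 0.1765, -0.0249]
ee_rot: [-0.0, -0.637, 0.771, 0.0]
wrist_force: [0.2, 0.3, -2.0]
grip_width: 0.48
```

Request:
carry_out(
  commands=[
    [[180, 0, 0, 0.01, 0], [180, 0, 0, 0.01, 0]],
  ],
)

```text
time: 23.75
eef_pos: [0.5735, 0.1765, -0.0249]
ee_rot: [0.0, -0.637, 0.771, -0.0]
wrist_force: [-2.5, -0.1, 5.0]
grip_width: 0.488
```

Request:
carry_out(
  commands=[
    [[180, 0, 0, 0.01, 0], [180, 0, 0, 0.01, 0]],
  ],
)

```text
time: 24.0
eef_pos: [0.5735, 0.1764, -0.0249]
ee_rot: [0.0, -0.637, 0.771, -0.0]
wrist_force: [-3.1, -0.9, 10.1]
grip_width: 0.485
```

Contact at z −24.9. I ease off 1 mm and open partway.

Request:
carry_out(
  commands=[
    [[180, 0, 0, -0.018, 0], [120, 0, 0, -0.018, 0], [105, 0, 0, -0.018, 0], [90, 0, 0, -0.018, 0], [70, 0, 0, -0.018, 0], [70, 0, 0, -0.018, 0], [70, 0, 0, -0.018, 0]],
  ],
)

```text
time: 24.88
eef_pos: [0.5735, 0.1764, -0.025]
ee_rot: [-0.0, -0.637, 0.771, 0.0]
wrist_force: [0.4, 0.8, 0.7]
grip_width: 0.725
```

Request:
carry_out(
  commands=[
    [[70, 0, 0, -0.1, 0], [70, 0, 0, -0.3, 0], [70, 0, 0, -0.7, 0], [70, 0, 0, -1.2, 0], [70, 0, 0, -1.8, 0], [70, 0, 0, -2.5, 0], [70, 0, 0, -3.0, 0], [70, 0, 0, -3.2, 0]],
  ],
)

```text
time: 25.88
eef_pos: [0.5743, 0.1769, 0.1375]
ee_rot: [0.002, -0.637, 0.771, -0.0]
wrist_force: [1.0, -0.8, -1.2]
grip_width: 0.725
```

Run:
```python
from h import *
np.set_printoptions(precision=1,suppress=True)
p,d=snap('side','side13')
W=cloud('side',d)*1000
m=(abs(W[...,0]-573)<50)&(abs(W[...,1]-177)<60)&(W[...,2]>16)&(W[...,2]<60)
q=W[m];print(len(q),cv2.minAreaRect(q[:,:2].astype(np.float32)),np.percentile(q[:,2],[5,50,95]))
print(manip.state()['wrist_force'],manip.state()['eef_pos'])
for n in('side',): print([(np.round(r['bbox']),round(r['conf'],2)) for r in models.find_in('case_center',n)])
```

```text
187 ((570.3695678710938, 176.83677673339844), (60.38740158081055, 39.67251205444336), 80.15482330322266) [17.2 26.3 28.3]
[0.6 0.6 1.7] [0.6 0.2 0.1]
[(array([241., 190., 262., 206.]), 0.75)]
```

View pics/side13.png

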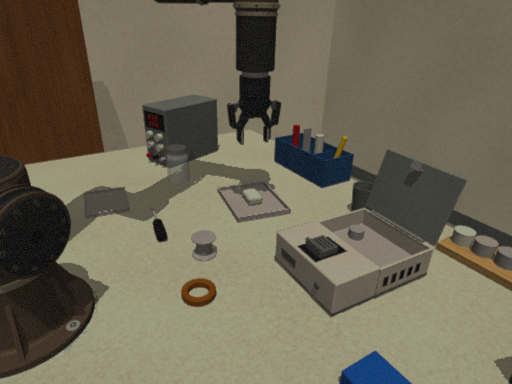

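The side view shows the case flat in the large tray at (251,198), with its top at about 28 mm. The hatch is open, the puck is in the box at (356,232), and the gripper is clear. Everything else is where it was.

Request:
carry_out(
  commands=[
    [[70, 0, 0, 0, 0], [70, 0, 0, 0, 0]],
  ],
)

```text
time: 26.22
eef_pos: [0.5729, 0.1761, 0.1338]
ee_rot: [-0.001, -0.637, 0.771, 0.0]
wrist_force: [-1.0, -0.3, -0.3]
grip_width: 0.721
```

```bash
python3 -c "
from cell import manip
print(manip.state()['joint_velocities'].round(4)); print(manip.close_job())"
```

```text
[-0.002  -0.0001  0.0045  0.0015 -0.0004  0.0001]
the job is handed in; nothing more can be done
None
```

The job is done and handed in at about 26 s of the 64 s allowed. The earphone case sits in the larger tray and the hatch is open.

- **Latch:** I felt for the pad, pressed it about 6–7 mm and drew it forward, keeping it down, until the hatch sprang open. The highest push I read was about 10 N down and 4 N sideways. The gripper stayed over the front deck until the hatch stood open.
- **Case:** I gripped it across its 42 mm at 30 N and lowered it to the tray floor. Touchdown reached about 10 N, because I took two more small steps down after the first contact. I then eased off, opened and withdrew.

**Last checks:**
- The final side view and depth showed the case within about 3 mm of the tray's centre. Its top was at about 28 mm (30 mm expected, and this camera reads 1–2 mm low), so it lies flat.
- The hatch was open, the puck was still in the box, and nothing else looked moved. I did not take a last top-view picture.
- The arm was still and touching nothing.

**One disagreement:** the fingertips seen in the images stood about 31 mm higher than the reported TCP. I took all heights from touch and depth instead, and they agreed with each other.

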